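Level the pump stand

TASK

Two tilting stands are fixed on the workshop bench. Turn the foot knob of the stand that carries the injection pump until its plate sits level, then let go of the knob. Move the plate only with its knob, do not push on the plate or pump, and leave the other, empty stand set as it is.

Things in the scene. Friction and masses are not known exactly. Their poses are not given: they have to be found in the camera images.
- pump_plate: Tilting aluminium plate with a bolted-down pump on it (top 60 mm above the plate). 150 (x) x 116 (y) x 10 mm, top face 8 mm above the origin, which lies on the level hinge line amid the plate, 80 mm above the bench. x runs away from the knob, y along the hinge, z up off the plate; level when z is vertical: top flush with both fixed side rails. Starts with the end near the knob 8 to 18 degrees low.
- pump_knob (a joint): Turn of this stand's foot knob, rad, clockwise seen from above positive. Geared to the plate: tilt = 0.25 x this value; 0 is level, negative: the end near the knob is low. Clockwise raises that end. Starts at -1.25 to -0.6, stops at -1.4 and 1.4; friction 0.05 N m, no spring, plate and knob stay where left.
- pump_knob_grip (a point): Grip point on the knob's vertical axis, 90 mm above the bench, 145 mm from the hinge line (70 mm from the plate's near edge). Black knob: disc 52 mm across, on it an upright bar 52 mm long (x axis), 14 mm wide (y axis), 34 mm high, top 12 mm above this point, disc 22 mm below. Pinch across the width from above. Bar lies along the stand when level. Stand fixed to bench, base 280 x 150 mm.
- spare_edge (a point): Middle of the top edge, at the end near its knob, of the other stand's plate. That stand is built the same but its plate is empty; also fixed to the bench. Leave it set as it is.

How it is judged:
By the outcome, as a careful person would: the job done as asked, in the order asked, and still so for the second after the job is handed in, with the robot touching nothing.
It also fails if it takes over 32 s, if anything falls off the work surface, if the arm or the gripper's body presses on something with over 40 N, if the wrist force passes 120 N, or if a joint passes its speed limit or range.

ROBOT

A 6-joint arm with a two-finger parallel gripper is mounted at the origin on the work surface. World frame = base frame: x ahead of the robot, y to its left, z up, the work surface at z = 0. Lengths are in m, angles in rad, forces in N, time in s.
With the tool pointing down it reaches from about 0.3 to 0.825 m from the base axis. Payload 5.4 kg.
Tool frame: the origin (TCP) lies at the very end of the fingers, on their centre line; the grasp point (between the pads) lies 19 mm behind it; z points along the fingers, y is the line along which they close (so a half turn about z gives the same grasp; the last joint's range is limited). The gripper opens to 92 mm and grips with 3 to 60 N. Pads are 20 mm wide; open, the fingers measure 128 mm over their backs; the gripper's body (75 mm by 189 mm) begins 69 mm behind the grasp point.
Start: joints at [-1.367, 0.158, 1.597, -0, 1.386, -0.21], TCP at [0.231, -0.526, 0.215] pointing down, gripper open.
Joint ranges: [-2.91, 2.91], [-0.94, 2.29], [0.18, 2.7], [-1.29, 4.43], [0.17, 2.64], [-3, 3]. Speed limits (rad/s): [2.57, 2.57, 3.14, 3.14, 3.14, 3.14].

INTERFACE

Orientations are given as a rotation vector (axis times angle).
In Python, from workcell import bot gives the robot as it stands. Calls block until the motion is done:
- bot.goto(position, orientation): joint-space move of the TCP to a pose.
- bot.line_to(position, rot=None, max_speed=0.15): straight line of the TCP; rot=None keeps the orientation; max_speed is the mean speed in m/s.
- bot.set_joints(angles): joint-space move.
- bot.set_gripper(opening, newtons=None): opening from 0.0 (shut) to 1.0 (fully open); newtons is the grip in N (None keeps the last); returns when the fingers have stopped.
- bot.hold(seconds).
- bot.inverse_kinematics(position, orientation): joint angles nearest the present ones, or None.
- bot.read_camera(name): name is "scene" or "top"; returns a dict with "pixels" (480x640x3 uint8, blue, green, red), "fx", "fy", "cx", "cy" (pixels), "k1" (the pictures are not rectified: a ray, as slopes to the right and down, at radius r is drawn at 1 + k1 r^2 times it, then the intrinsics apply), "R" (3x3) and "t" (3): a world point X has camera coordinates R X + t. Camera axes: x right, y down, z forward; pixel columns grow to the right and rows downward; lengths in m; the calibration is good to about 2 mm. A picture is of the moment at which its call begins. There is no depth.
A pose or a line that the arm cannot do raises bot.MotionError and nothing moves.
- bot.job_done(): hands the job in; it is judged then, once.
Readings, each from a call of its own:
- bot.current_clock(): time.
- bot.current_joints(): joint angles.
- bot.current_joint_vel(): joint speeds.
- bot.current_effort(): joint torques, N m.
- bot.current_ee_pos(): TCP position.
- bot.current_tool_rot(): TCP orientation.
- bot.current_contact_force(): force on the tool from outside, world axes, zero at the start.
- bot.current_ft_torque(): the same for the moment, N m.
- bot.current_opening(): opening from 0.0 (shut) to 1.0 (fully open).
- bot.current_grip_force(): force on a finger pad.
Only numpy, scipy, OpenCV 4.12 (cv2) and the standard library are available. Lean on these libraries where they do the work, as an engineer would, in place of code of your own. Each camera call takes 0.05 s, during which the arm holds its last target. There are 200 camera calls.

## Working session

There is one attempt and no reset: what is moved stays moved. The work goes in short steps, each a Python script; the robot and the scene stay as the last script left them, time stands still between calls to the robot, and variables do not carry over. Pictures are saved under pics/ and viewed, at most 10 in all, crops included, and the job is handed in when it is done.

```bash
mkdir -p pics
cat > h.py <<'E'
import numpy as np, cv2
from workcell import bot
def ray(c,u,v):
    K=np.array([[c['fx'],0,c['cx']],[0,c['fy'],c['cy']],[0,0,1.]])
    p=cv2.undistortPoints(np.array([[[u,v]]],float),K,np.array([c['k1'],0,0,0.]))[0,0]
    R=np.array(c['R']);t=np.array(c['t']);return -R.T@t, R.T@np.array([p[0],p[1],1])
def at_z(c,u,v,z):
    o,d=ray(c,u,v);return o+d*(z-o[2])/d[2]
def proj(c,X):
    q=np.array(c['R'])@np.array(X)+np.array(c['t']);x=q[:2]/q[2];x=x*(1+c['k1']*(x@x))
    return np.array([c['fx']*x[0]+c['cx'],c['fy']*x[1]+c['cy']])
E
python3 - <<'E'
from h import *
import pickle
for n in ("scene","top"):
    c=bot.read_camera(n);cv2.imwrite(f"pics/{n}0.png",c['pixels']);pickle.dump(c,open(n+'0.pkl','wb'))
    print(n,c['fx'],c['k1'],-np.array(c['R']).T@np.array(c['t']),np.array(c['R'])[2])
E
```

```text
scene 518.3093994755066 -0.06425681918383673 [0.97603192 0.22047757 0.83134799] [-0.44661726 -0.27764946 -0.85055499]
top 571.2371275578755 -0.1155391953744372 [ 0.42044433 -0.0283002   1.04525774] [ 0.17613237 -0.00386897 -0.98435889]
```

View pics/top0.png

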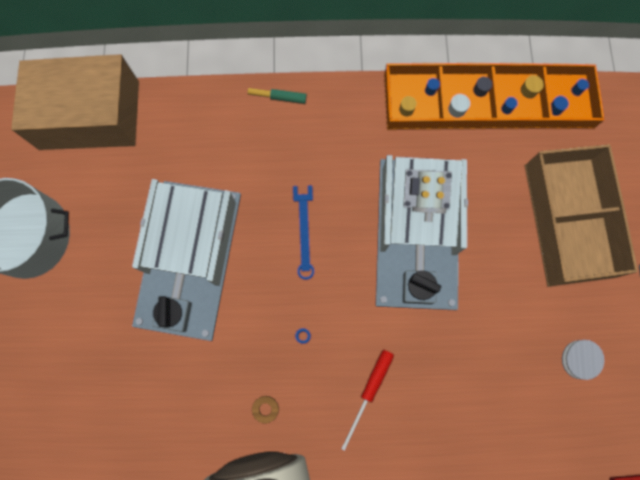

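View pics/scene0.png

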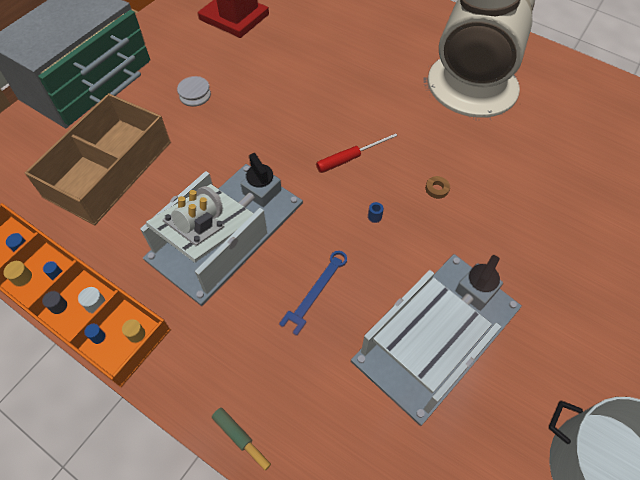

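The top view shows the pump stand on the right, with its knob near (424,285). The empty stand is on the left, with its knob near (168,312). I'll enlarge the pump stand.

Run:
```python
from h import *
import pickle
t=cv2.imread('pics/top0.png');s=cv2.imread('pics/scene0.png')
a=cv2.resize(t[145:320,365:480],None,fx=3.4,fy=3.4,interpolation=2)
b=cv2.resize(s[140:310,135:310],None,fx=2.2,fy=3.4,interpolation=2)
im=np.hstack([a[:578],b[:578]]);print(im.shape);cv2.imwrite('pics/crop1.png',im)
c=pickle.load(open('top0.pkl','rb'))
for n,u,v,z in [('knobtop',424,285,.1),('bl',383,299,.01),('br',453,302,.01),('railL',385,157,.088),('railR',465,159,.088),('railLb',385,245,.088),('railRb',463,248,.088)]:print(n,at_z(c,u,v,z))
```

```text
(578, 776, 3)
knobtop [ 0.52885708 -0.207934    0.1       ]
bl [ 0.51549748 -0.14867068  0.01      ]
br [ 0.50656628 -0.27679829  0.01      ]
railL [ 0.75846535 -0.15430569  0.088     ]
railR [ 0.75249085 -0.29673036  0.088     ]
railLb [ 0.60060595 -0.14696032  0.088     ]
railRb [ 0.59228172 -0.28132486  0.088     ]
```

View pics/crop1.png

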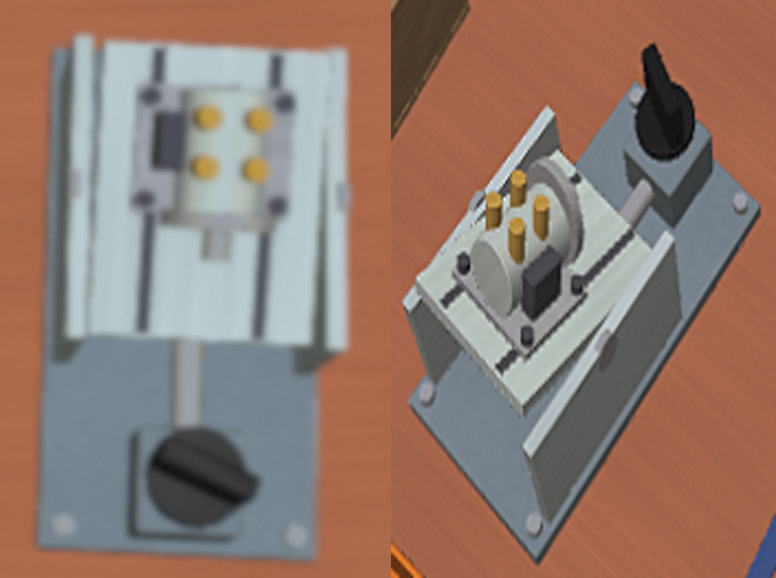

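The crop shows the disc centre at about (423,285.5), the bar pointing lower right, and the base's near corners at (377,306) and (457.6,309). Next I'll work out yaw, axis and bar angle, and overlay the predicted model to check them.

```bash
cat > ov.py <<'E'
from h import *
def model(P,yaw,q,tilt=None):
    # P knob axis xy ; stand x axis yaw ; knob angle q (cw positive)
    ex=np.array([np.cos(yaw),np.sin(yaw),0]);ey=np.array([-ex[1],ex[0],0]);O=np.array([P[0],P[1],0]);ez=np.array([0,0,1.])
    a=yaw-q;bx=np.array([np.cos(a),np.sin(a),0]);by=np.array([-bx[1],bx[0],0])
    L=[]
    for z in(.102,.068):
        L.append([O+z*ez+bx*i*.026+by*j*.007 for i,j in((1,1),(1,-1),(-1,-1),(-1,1))])
    L.append([O+.068*ez+.026*np.array([np.cos(k),np.sin(k),0]) for k in np.linspace(0,6.28,40)])
    t=q*.25;H=O+.145*ex+.08*ez;px=np.cos(t)*ex+np.sin(t)*ez;pz=-np.sin(t)*ex+np.cos(t)*ez
    L.append([H+px*i*.075+ey*j*.058+pz*.008 for i,j in((1,1),(1,-1),(-1,-1),(-1,1))])
    return L
def draw(c,L,x0,y0,x1,y1,s):
    im=cv2.resize(c['pixels'][y0:y1,x0:x1],None,fx=s,fy=s,interpolation=cv2.INTER_CUBIC)
    for l in L:
        p=np.array([(proj(c,X)-[x0-.5,y0-.5])*s-.5 for X in l]);cv2.polylines(im,[p.round().astype(int)],True,(0,0,255) if len(l)<5 else (0,255,255),1)
    return im
E
python3 - <<'E'
from ov import *
import pickle
c=pickle.load(open('top0.pkl','rb'));s=pickle.load(open('scene0.pkl','rb'))
A=at_z(c,376.8,306.2,.01);B=at_z(c,457.6,309.1,.01);C=at_z(c,381,160,.01)
print(A,B,np.linalg.norm(A-B),'yaw',np.arctan2(*(A-B)[:2][::-1])-np.pi/2,np.arctan2(C[1]-A[1],C[0]-A[0]))
o1,d1=ray(c,422.9,285.6);o2,d2=ray(s,259.5,174.7)
k=np.linalg.lstsq(np.c_[d1,-d2],o2-o1,rcond=None)[0];print('tri',o1+d1*k[0],o2+d2*k[1])
P=at_z(c,422.9,285.6,.068);print(P,at_z(s,259.5,174.7,.068))
# pivots on the rails
H1=at_z(c,365+75/3.4,145+190/3.4,.08);H2=at_z(c,365+342/3.4,145+195/3.4,.08);print('piv',H1,H2,(H1+H2)/2-P)
yaw=-.065
L=model(P,yaw,-1.0)
a=draw(c,L,365,145,480,320,3.4);b=draw(s,L,135,140,310,310,2.4)
h=max(a.shape[0],b.shape[0]);im=np.hstack([cv2.copyMakeBorder(i,0,h-i.shape[0],0,0,0) for i in(a,b)]);print(im.shape);cv2.imwrite('pics/ov1.png',im[:600,:800])
E
```

```text
[ 0.50269595 -0.13685582  0.01      ] [ 0.49336913 -0.28451575  0.01      ] 0.1479541951224025 yaw -0.06308033721151607 -0.07119335743532149
tri [ 0.53227131 -0.21326236  0.06152537] [ 0.53121634 -0.21130503  0.06103743]
[ 0.5315353  -0.21204499  0.068     ] [ 0.53523687 -0.2074023   0.068     ]
piv [ 0.6805277  -0.15513407  0.08      ] [ 0.67516882 -0.29388004  0.08      ] [ 0.14631296 -0.01246206  0.012     ]
(595, 811, 3)
```

View pics/ov1.png

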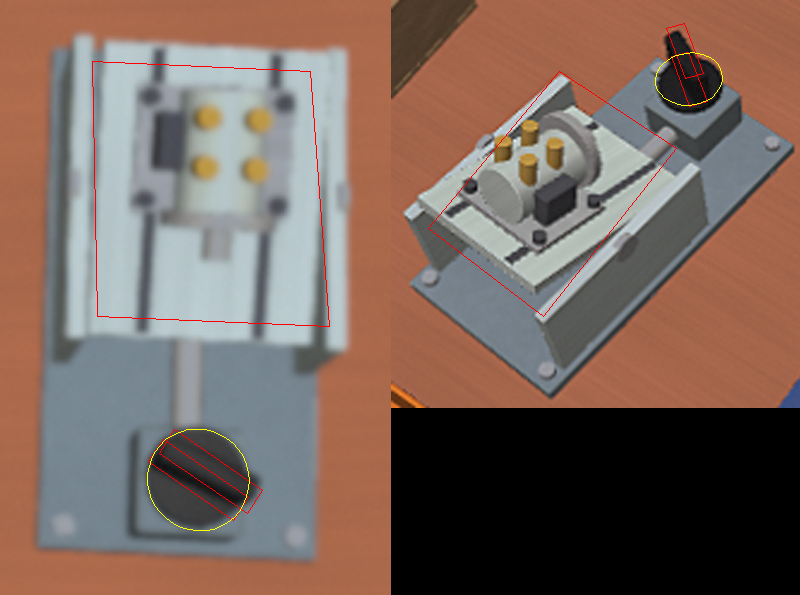

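The model's plate tilt sign is flipped, and the bar looks flatter than q=-1.0. I'll correct the sign and refine the fit with knob close-ups.

```bash
sed -i 's/+np.sin(t)\*ez;pz=-np.sin(t)\*ex/-np.sin(t)*ez;pz=np.sin(t)*ex/' ov.py
python3 - <<'E'
from ov import *
import pickle
c=pickle.load(open('top0.pkl','rb'));s=pickle.load(open('scene0.pkl','rb'))
P=np.array([.5325,-.2110]);yaw=-.067
R=[]
for q in(-1.1,-1.25):
    L=model(P,yaw,q)
    a=draw(c,L,370,150,475,315,1.8);
    k=draw(c,L,395,260,455,310,4.9);k2=draw(s,L,235,145,285,200,5)
    R.append(np.hstack([i if i.shape[0]==297 else cv2.copyMakeBorder(i[:297],0,max(0,297-i.shape[0]),0,0,0) for i in(a,k,k2)]))
im=np.vstack(R);print(im.shape);cv2.imwrite('pics/ov2.png',im)
for q in (-1.25,-1.1,-.0):
  a=yaw-q
  for h in(0,np.pi):
    from scipy.spatial.transform import Rotation as T
    g=a+h; M=np.c_[[np.cos(g),np.sin(g),0],[np.sin(g),-np.cos(g),0],[0,0,-1]]
    r=T.from_matrix(M).as_rotvec();print(q,h,bot.inverse_kinematics([*P,.074],r),bot.inverse_kinematics([*P,.16],r))
E
```

```text
(594, 733, 3)
-1.25 0 [-5.88153930e-01  3.01075539e-01  1.72312866e+00 -4.44089210e-16
  1.11738845e+00 -2.00357603e-01] [-5.88153930e-01  1.99060915e-01  1.66141216e+00 -4.44089210e-16
  1.28111958e+00 -2.00357603e-01]
-1.25 3.141592653589793 [-5.88153930e-01  3.01075539e-01  1.72312866e+00 -4.44089210e-16
  1.11738845e+00  2.94123505e+00] [-5.88153930e-01  1.99060915e-01  1.66141216e+00 -4.44089210e-16
  1.28111958e+00  2.94123505e+00]
-1.1 0 [-5.88153930e-01  3.01075539e-01  1.72312866e+00 -4.44089210e-16
  1.11738845e+00 -5.03576028e-02] [-5.88153930e-01  1.99060915e-01  1.66141216e+00 -4.44089210e-16
  1.28111958e+00 -5.03576028e-02]
-1.1 3.141592653589793 None None
-0.0 0 [-5.88153930e-01  3.01075539e-01  1.72312866e+00 -4.44089210e-16
  1.11738845e+00  1.04964240e+00] [-5.88153930e-01  1.99060915e-01  1.66141216e+00 -4.44089210e-16
  1.28111958e+00  1.04964240e+00]
-0.0 3.141592653589793 [-0.58815393  0.30107554  1.72312866  0.          1.11738845 -2.09195026] [-0.58815393  0.19906092  1.66141216  0.          1.28111958 -2.09195026]
```

View pics/ov2.png

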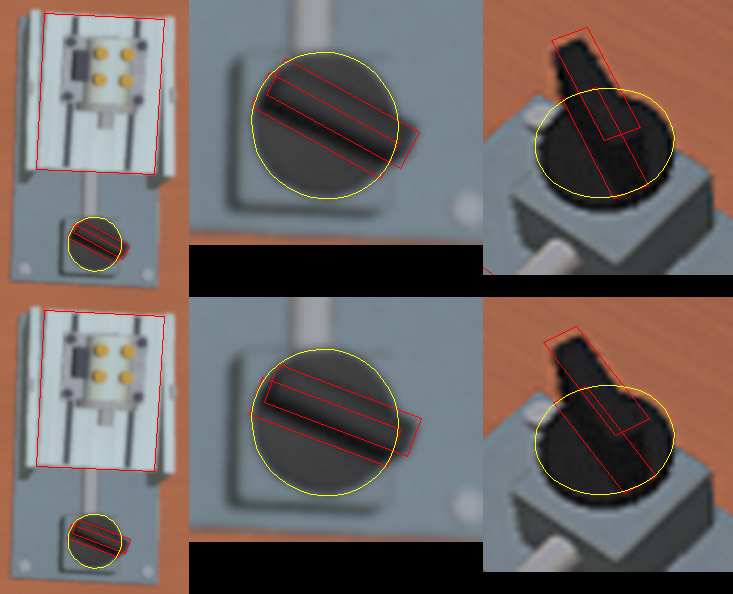

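The fit is good: knob about -1.12, axis about (0.5325,-0.211), and the plate outline at q≈-1.1 matches. Next I'll grip the knob and check the forces.

```bash
cat >> h.py <<'E'
from scipy.spatial.transform import Rotation as T
def rot(g): return T.from_matrix(np.c_[[np.cos(g),np.sin(g),0],[np.sin(g),-np.cos(g),0],[0,0,-1]]).as_rotvec()
P=np.array([.5325,-.2110]);yaw=-.067
def st(m=''):print(m,bot.current_clock(),bot.current_ee_pos().__array__().round(4) if 0 else np.round(bot.current_ee_pos(),4),'F',np.round(bot.current_contact_force(),2),'M',np.round(bot.current_ft_torque(),3),'op',round(bot.current_opening(),4),'g',np.round(bot.current_grip_force(),1),'j6',round(bot.current_joints()[5],4))
E
python3 - <<'E'
from h import *
g=yaw+1.12
bot.goto([*P,.18],rot(g));bot.set_gripper(.6,15);st()
bot.line_to([*P,.074]);st('down')
bot.set_gripper(0,15);st('grip')
E
```

```text
2.4 [ 0.5325 -0.211   0.18  ] F [-0.23 -0.23 -0.57] M [-0.084 -0.012 -0.019] op 0.6013 g 0.0 j6 -0.0703
down 3.2583 [ 0.5332 -0.2115  0.075 ] F [ 0.19 -0.72 -0.41] M [-0.057 -0.027  0.008] op 0.5984 g 0.0 j6 -0.0704
grip 3.9583 [ 0.533  -0.2114  0.0742] F [ 3.42 -1.53 -1.37] M [-0.238 -0.506  0.02 ] op 0.149 g 15.0 j6 -0.0703
```

The grip is good: the opening is 13.7 mm against a 14 mm bar, and side force is low. Now I'll turn it clockwise.

Run:
```python
from h import *
import pickle
g=yaw+1.12
for f in np.linspace(0,1,8)[1:]:
    bot.line_to([*P,.074],rot(g+(yaw-g)*f));st()
bot.hold(.3);st()
from ov import *
for n in('top','scene'):
    c=bot.read_camera(n);pickle.dump(c,open(n+'1.pkl','wb'))
    globals()[n]=c
L=model(P,yaw,0)
a=draw(top,L,365,145,480,320,3.4);b=draw(scene,L,135,140,310,310,2.3)
im=np.hstack([i if i.shape[0]>590 else cv2.copyMakeBorder(i,0,595-i.shape[0],0,0,0) for i in(a,b)]);cv2.imwrite('pics/ov3.png',im[:600,:800])
```

```text
4.2667 [ 0.533  -0.2113  0.0742] F [ 2.5  -3.07 -0.64] M [-0.272 -0.605 -0.101] op 0.1452 g 15.0 j6 0.0869
 4.575 [ 0.5328 -0.2112  0.0742] F [ 1.82 -0.75  0.15] M [-0.308 -0.593 -0.125] op 0.1465 g 15.0 j6 0.2452
 4.8833 [ 0.5328 -0.2112  0.0742] F [ 3.41 -1.44 -0.49] M [-0.295 -0.673 -0.092] op 0.1491 g 15.0 j6 0.4045
 5.1917 [ 0.5327 -0.2111  0.0742] F [ 3.7  -1.26  0.41] M [-0.177 -0.617 -0.08 ] op 0.154 g 15.0 j6 0.5642
 5.5 [ 0.5327 -0.2109  0.0742] F [ 2.77 -0.63  1.24] M [-0.167 -0.623 -0.102] op 0.1512 g 15.0 j6 0.7241
 5.8083 [ 0.5326 -0.2108  0.0742] F [ 2.6  -0.2   2.45] M [ 0.08  -0.538 -0.033] op 0.1501 g 15.0 j6 0.884
 6.1167 [ 0.5326 -0.2107  0.0742] F [3.13 1.8  3.54] M [ 0.316 -0.587 -0.078] op 0.1516 g 15.0 j6 1.044
 6.4167 [ 0.5326 -0.2108  0.0742] F [2.84 2.5  3.51] M [ 0.536 -0.568  0.044] op 0.1505 g 15.0 j6 1.0481
```

View pics/ov3.png

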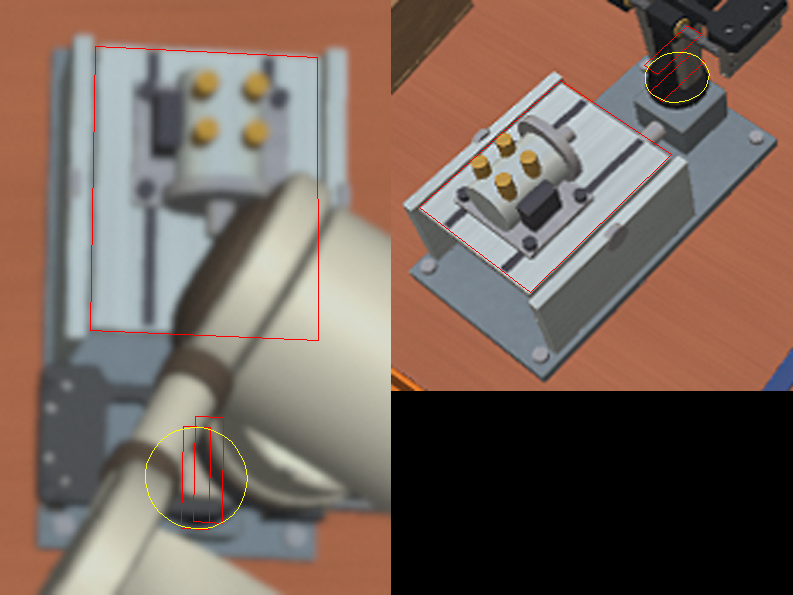

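The plate looks flush with both rails. I'll release, back away and check again.

Run:
```python
from h import *
import pickle
bot.set_gripper(.6);st('open');bot.line_to([*P,.2]);st()
bot.goto([.231,-.526,.215],rot(yaw));st()
from ov import *
for n in('top','scene'):
    c=bot.read_camera(n);pickle.dump(c,open(n+'2.pkl','wb'))
    globals()[n]=c
L=model(P,yaw,0)
a=draw(top,L[:1]+L[3:],395,215,460,315,5.9);b=draw(scene,[],140,160,250,310,3.6)
im=np.hstack([cv2.copyMakeBorder(i[:590],0,590-min(590,i.shape[0]),0,0,0) for i in(a,b)]);cv2.imwrite('pics/ov4.png',im[:600,:800])
p0=pickle.load(open('top0.pkl','rb'))['pixels'];print('spare diff',cv2.absdiff(p0,top['pixels'])[170:345,125:245].mean())
```

```text
open 7.2667 [ 0.5325 -0.211   0.074 ] F [ 0.12  0.23 -1.28] M [ 0.053 -0.029 -0.045] op 0.6029 g 0.0 j6 1.0497
 8.2583 [ 0.5319 -0.2106  0.1987] F [0.94 0.23 0.17] M [ 0.04   0.056 -0.018] op 0.5977 g 0.0 j6 1.0496
 9.8667 [ 0.2319 -0.5255  0.2149] F [ 0.04 -0.14  0.29] M [ 0.045 -0.008 -0.082] op 0.5998 g 0.0 j6 0.2708
spare diff 0.6664761904761904
```

View pics/ov4.png

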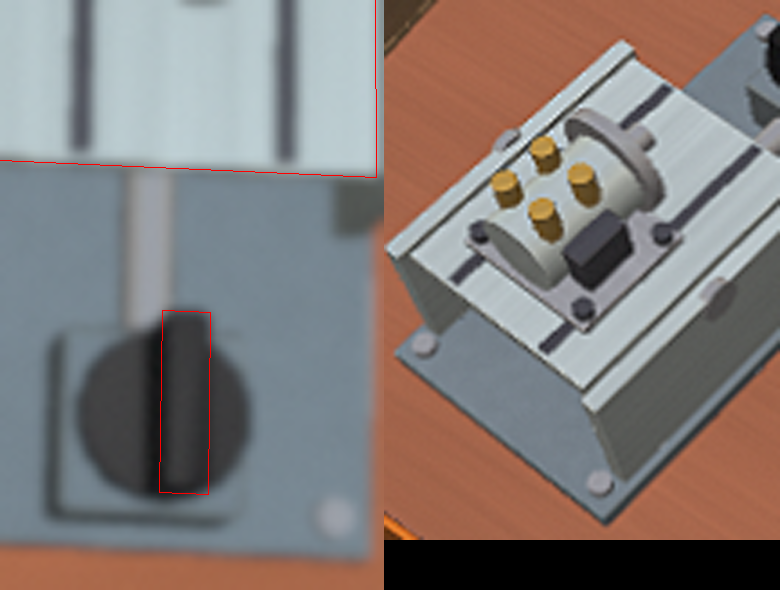

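The bar's top face matches the outline for q=0, running along the stand from about (187,312) to (185,492) in the crop. The plate is flush with both rails and the spare stand is unchanged, so I'm handing in.

```bash
python3 -c "
from workcell import bot
print(bot.job_done())"
```

```text
the job is handed in; nothing more can be done
None
```

The pump stand's plate sits level by the final camera check, the knob is released, the arm is clear, the spare stand is unchanged, and the job was handed in at about 10 s.

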